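Walk the heavy candle mould home against its three bumpers

ROBOT

A 6-joint arm with a two-finger parallel gripper is mounted at the origin on a cart in front of the work surface, level with it; the furniture and walls round the work are solid. World frame = base frame: x ahead of the robot, y to its left, z up, the work surface at z = 0. Lengths are in m, angles in rad, forces in N, time in s.
With the tool pointing down it reaches from about 0.35 to 0.85 m from the base axis. Payload 8.1 kg.
Tool frame: the origin (TCP) lies midway between the tips of the shut fingers; the grasp point (between the pads) lies 19 mm behind it; z points along the fingers, y is the line along which they close (so a half turn about z gives the same grasp; the last joint's range is limited). The gripper opens to 93 mm and grips with 3 to 60 N. Pads are 15 mm wide; open, the fingers measure 128 mm over their backs; the gripper's body (75 mm by 188 mm) begins 65 mm behind the grasp point.
Start: joints at [1.022, 0.13, 1.488, -0, 1.523, -0.085], TCP at [0.268, 0.537, 0.219] pointing down, gripper open.
Joint ranges: [-2.96, 2.96], [-0.89, 2.26], [0.02, 2.5], [-1.34, 4.48], [0, 2.73], [-2.66, 2.66]. Speed limits (rad/s): [2.39, 2.39, 2.79, 3.14, 3.14, 3.14].

INTERFACE

Orientations are given as a rotation vector (axis times angle).
In Python, from plant import read_state, read_camera, camera_model, close_job gives the robot as it stands. The module is installed in compiled form; this text tells all that it offers.
- The arm moves only by the tool carry_out, never from a script. Its argument "moves" is a list of rows, each an object of numbers: "jaw": the finger opening in m, from 0 to 0.093; "dx", "dy", "dz": the shift along the tool's x, y, z in m; "yaw": the turn about the tool's z in rad. In form: [{"jaw": .., "dx": .., "dy": .., "dz": .., "yaw": ..}, ...]. A call has 1 to 8 rows; each row shifts and turns the commanded pose from where the row before left it, along the tool's axes as they then stand; what a row does not reach is not made up. A row lasts 1/8 s, in which the tool goes at most 62.5 mm and 10.7 degrees, less where a joint would pass 70% of its speed; a pose out of reach is approached as far as the arm can. A call is refused whole if a number of a shift passes 0.0625 or a number of a turn 0.188, either way. A call with a gripper value outside its range is refused whole. The fingers move at their own pace and stop on an object; "grip_force" is the grip in N (left out, the last holds). Time passes only in rows, so rows that do not move let the fingers close. It gives the time, the measured TCP pose, the force, the opening and the grip force at its end, in the units of the state.
- read_state(): the state, without advancing time (a new reading comes with each control period).
- read_camera(name): name is "scene" or "top" or "wrist"; returns the picture (480x640x3 uint8, red, green, blue); there is no depth.
- camera_model(name): a dict with "camera_matrix" (3x3 intrinsics, pixels), "view" (4x4, takes a point from world to camera coordinates). Camera axes: x right, y up, looking along -z (the intrinsics and any distortion apply to the point x, -y, -z); pixel columns grow to the right and rows downward; lengths in m; the calibration is good to about 2 mm. A picture is of the moment at which its call begins: read the wrist's pose just before it. camera_model takes no time and is no camera call; for the wrist camera it gives the pose at the moment of the call.
- close_job(): hands the job in; it is judged then, once.
The state is a dict: "t": time; "q": joint angles; "dq": joint speeds; "joint_torque": joint torques, N m; "tool_pos": TCP position; "orientation": TCP orientation; "force": force on the tool from outside, world axes, zero at the start; "wrist_torque": the same for the moment, N m; "opening": finger opening in m; "gripper_force": force on a finger pad.
Only numpy, scipy, OpenCV 4.12 (cv2) and the standard library are available. Lean on these libraries where they do the work, as an engineer would, in place of code of your own. Each camera call takes 0.05 s, during which the arm holds its last target. There are 200 camera calls.

TASK

Take the candle jar out of the mould's way and stand it upright near the middle of the cork board. Then, without lifting or tipping it, walk the heavy metal mould forward by pushing its rear corners in turn, left, right, left, right, so that its left end, then its right end, and so on swings ahead, each time at least ten degrees past square with the fixture, and gains ground. Finish with it square and fully home in the fixture, bearing on both front bumpers and the side bumper, and leave the candle tin, tape roll and wax bar where they are.

Things in the scene. Friction and masses are not known exactly. Their poses are not given: they have to be found in the camera images.
- mould: heavy (2.2 kg) grey metal block, three dark cavities on top: 95 mm along its x (forward), 160 along y (left), 60 high; origin at the centre of its underside. Too wide to grasp. It rests on a foot 75 x 80 mm, 4 mm high, slides with dry friction and stays where left; pushed forward 65 mm left or right of its middle it turns about a point some 48 mm to the other side: the middle gains about 48 mm per radian
- front_left (a point): the mould's front left vertical edge (mould x +47.5 mm, y +80 mm), at half its height
- front_right (a point): the mould's front right vertical edge (mould x +47.5 mm, y -80 mm), at half its height
- rear_left (a point): the mould's rear left vertical edge (mould x -47.5 mm, y +80 mm), at half its height
- rear_right (a point): the mould's rear right vertical edge (mould x -47.5 mm, y -80 mm), at half its height
- fixture: fixed L-shaped fixture of aluminium bars 26 mm high; x = walking direction, y = left, origin on the bench midway between the faces of the two front bumpers. Front bar: x 14 to 32, y -106 to 99 mm, its two round black bumpers 18 mm across face x = 0 at y = -50 and +50. Side bar: x -82 to 30, y -113 to -95, its bumper's face at y = -80, x = -47.5. All bumper centres 15 mm high. Left and rear are open
- home (a point): where the mould's origin is when it is home: fixture x -47.5 mm, y 0, on the bench, both x axes parallel, front face on both front bumpers, right end on the side bumper
- lean_right (a point): only a direction at the fixture's origin: its x axis is the fixture's x turned 45 degrees to the right (clockwise from above). The angle between the mould's x and this is 0.785 rad when square, smaller when the mould's left end is ahead, larger when its right end is ahead
- jar: clear glass candle jar with amber wax, upright, 67 mm across, 85 mm high, 0.22 kg, plain round wall; it stands between mould and fixture. Origin: centre of its underside
- board: square cork board fixed to the bench, 130 x 130 x 8 mm; origin at the centre of its underside, so its top is 8 mm above the origin. A wooden box (x 0.41 to 0.62 m, y -0.07 to 0.21 m; 0.09 m high, but its open lid slants up to 0.25 m at x = 0.41 to 0.52 m) stands between the fixture and the board
- candle_tin: white candle tin with a black top, 67 mm across, 46 mm high, bystander; origin at the centre of its underside
- tape_roll: brown roll of parcel tape lying flat, 108 mm across, 48 mm high, bystander; origin at the centre of its underside
- wax_bar: yellow bar of raw wax, 52 x 92 x 26 mm (long along its y), bystander; origin at the centre of its underside

How it is judged:
On the way, in this order (a step that is already met when the one before it is completed fails the run):
1. the jar stands upright on the cork board, within 35 mm of its middle, released (horizontal distance between jar and board below 0.035 m and z of jar in the frame of board below 0.012 m and angle between jar's own z axis and vertical below 0.1 rad and contact force between the fingers and jar below 0.1 N), for 0.2 s.
2. the mould's left end has swung ahead, at least 0.15 rad past square (angle between the x axis of mould and the x axis of lean_right, either way round below 0.635 rad), for 0.1 s.
3. its right end has swung ahead, at least 0.15 rad past square, the middle at least 10 mm from the start (angle between the x axis of mould and the x axis of lean_right, either way round above 0.935 rad and distance of mould from where it was at the start of the episode above 0.01 m), for 0.1 s.
4. its left end has swung ahead again, the middle at least 20 mm from the start (angle between the x axis of mould and the x axis of lean_right, either way round below 0.635 rad and distance of mould from where it was at the start of the episode above 0.02 m), for 0.1 s.
5. its right end has swung ahead again, the middle at least 30 mm from the start (angle between the x axis of mould and the x axis of lean_right, either way round above 0.935 rad and distance of mould from where it was at the start of the episode above 0.03 m), for 0.1 s.
At the end, for the whole second after the job is handed in: The mould stands flat and still, both front edges within 4 mm of the front bumpers' line and its right end within 4 mm (front edge) and 5 mm (rear edge) of the side bumper; the jar stands upright and still on the cork board within 35 mm of its middle (horizontal distance between jar and board below 0.035 m and z of jar in the frame of board below 0.012 m and angle between jar's own z axis and vertical below 0.1 rad and x of each of front_left, front_right in the frame of fixture above -0.004 m and y of front_right in the frame of fixture below -0.076 m and y of rear_right in the frame of fixture below -0.075 m and height (world z) of mould below 0.004 m and linear speed of mould below 0.01 m/s and linear speed of jar below 0.02 m/s); the robot touches nothing.
It fails at once if the mould is lifted or tipped (angle between mould's own z axis and vertical above 0.12 rad or height (world z) of mould above 0.012 m).
It fails at once if the jar is tipped over (angle between jar's own z axis and vertical above 0.5 rad).
It fails at once if the candle tin, tape roll or wax bar is shifted by more than 20 mm (distance of any of candle_tin, tape_roll, wax_bar from where it was at the start of the episode above 0.02 m).
It also fails if it takes over 72 s, if anything falls off the work surface, if the arm or the gripper's body presses on something with over 40 N, if the wrist force passes 120 N, or if a joint passes its speed limit or range.

## Working session

There is one attempt and no reset: what is moved stays moved. The work goes in short steps, Python scripts to look and compute and a tool call to move; the robot and the scene stay as the last step left them, time stands still between calls to the robot, and variables do not carry over. Pictures are saved under pics/ and viewed, at most 10 in all, crops included, and the job is handed in when it is done.

Besides the shell and the picture viewer there is one more tool, called after ">>>" by a JSON object that holds its "op" and its "data", one argument or row to a line. carry_out: Moves the arm, as the interface text tells. Its arguments: {"type":"object","properties":{"moves":{"type":"array","items":{"type":"object","properties":{"jaw":{"type":"number"},"dx":{"type":"number"},"dy":{"type":"number"},"dz":{"type":"number"},"yaw":{"type":"number"}}}},"grip_force":{"type":"number"}},"required":["moves"]}

```bash
mkdir -p pics
cat > h.py <<'E'
import numpy as np, cv2
from plant import *
def ray(cam,uv,z,M=None):
    M=M or camera_model(cam); K=np.array(M["camera_matrix"]);V=np.array(M["view"])
    R=V[:3,:3];t=V[:3,3];c=-R.T@t
    p=np.linalg.inv(K)@np.array([uv[0],uv[1],1.]);d=R.T@np.array([p[0],-p[1],-p[2]])
    return c+d*(z-c[2])/d[2]
def proj(cam,P):
    M=camera_model(cam); K=np.array(M["camera_matrix"]);V=np.array(M["view"])
    p=V[:3,:3]@np.array(P,float)+V[:3,3]; q=K@np.array([p[0],-p[1],-p[2]]);return q[:2]/q[2]
def shot(cam,name):
    im=np.array(read_camera(cam))[:,:,::-1].copy();cv2.imwrite(f"pics/{name}.png",im);return im
E
python3 - <<'E'
from h import *
shot("top","top0");shot("scene","scene0")
for c in("top","scene"):
    M=camera_model(c);print({k:np.round(v,3).tolist() if k in("camera_matrix","view") else v for k,v in M.items()})
s=read_state();print(s)
E
```

```text
{'camera_matrix': [[453.139, 0.0, 322.816], [0.0, 453.139, 242.635], [0.0, 0.0, 1.0]], 'view': [[-0.023, -1.0, -0.008, 0.205], [0.992, -0.024, 0.124, -0.508], [-0.124, -0.005, 0.992, -1.001], [0.0, 0.0, 0.0, 1.0]]}
{'camera_matrix': [[569.499, 0.0, 327.47], [0.0, 569.499, 252.391], [0.0, 0.0, 1.0]], 'view': [[-0.811, -0.585, -0.002, 0.503], [0.433, -0.604, 0.669, -0.13], [-0.392, 0.542, 0.743, -1.477], [0.0, 0.0, 0.0, 1.0]]}
{'t': 0.1, 'q': array([ 1.02159820e+00,  1.31075640e-01,  1.48917331e+00, -2.48506770e-05,
        1.52299436e+00, -8.54100896e-02]), 'dq': array([-0.00099541, -0.00056244, -0.00078491,  0.00018739, -0.00058626,
        0.0011108 ]), 'joint_torque': array([ 1.90417566e-03, -5.61345041e+01, -4.93092155e+01,  7.70941051e-02,
        2.91847810e-02, -8.19428374e-05]), 'tool_pos': array([0.26812836, 0.53618217, 0.21769671]), 'orientation': array([-7.21889753e-01, -3.05702240e+00,  2.47518721e-03]), 'force': array([ 0.33783229,  0.01200944, -0.6872409 ]), 'wrist_torque': array([-0.01419292,  0.01858764, -0.0592925 ]), 'gripper_force': 0.0, 'opening': 0.09301478419633345}
```

View pics/top0.png

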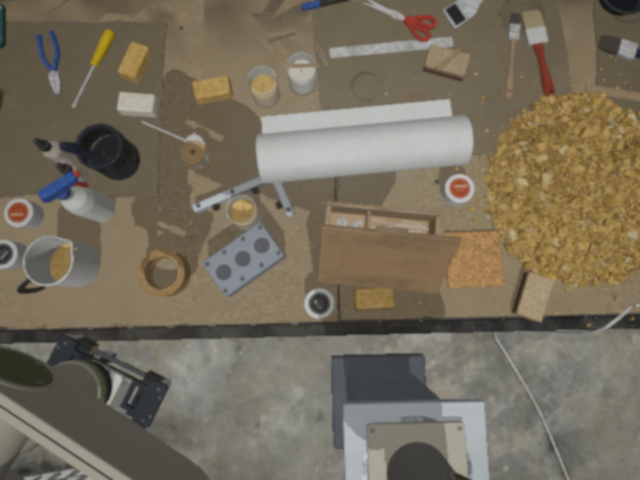

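View pics/scene0.png

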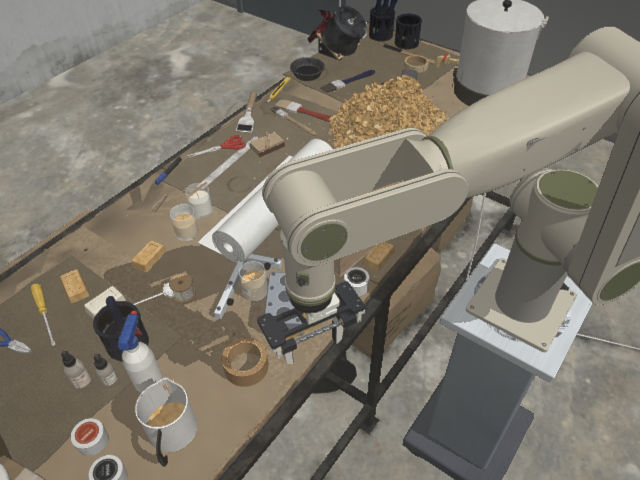

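The top view shows the jar at about (241,209), the mould at (244,259), the front bar from (193,208) to (265,183), the side bar at (284,198) and the cork board at (474,259). The box and lid are around (385,250). I'll enlarge the mould area.

Run:
```python
from h import *
im=cv2.imread("pics/top0.png")
c=cv2.resize(im[165:315,180:340],None,fx=5,fy=5,interpolation=cv2.INTER_CUBIC)[:, :800]
c=cv2.resize(c,(640,600));cv2.imwrite("pics/c0.png",c)
print("jar z.085",ray("top",(241,209),.07),"board",ray("top",(474,259),.008))
for p in[(206,261),(265,224),(285,256),(229,296)]:print(p,ray("top",p,.06))
print(ray("top",(445,232),.008),ray("top",(503,287),.008))
hsv=cv2.cvtColor(im,cv2.COLOR_BGR2HSV)
```

```text
jar z.085 [0.58716935 0.37300774 0.07      ] board [ 0.46860856 -0.15591146  0.008     ]
(206, 261) [0.47410379 0.45248602 0.06      ]
(265, 224) [0.55382134 0.3212599  0.06      ]
(285, 256) [0.48101806 0.27750872 0.06      ]
(229, 296) [0.39599812 0.40133336 0.06      ]
[ 0.53342201 -0.09245552  0.008     ] [ 0.40253017 -0.21820211  0.008     ]
```

View pics/c0.png

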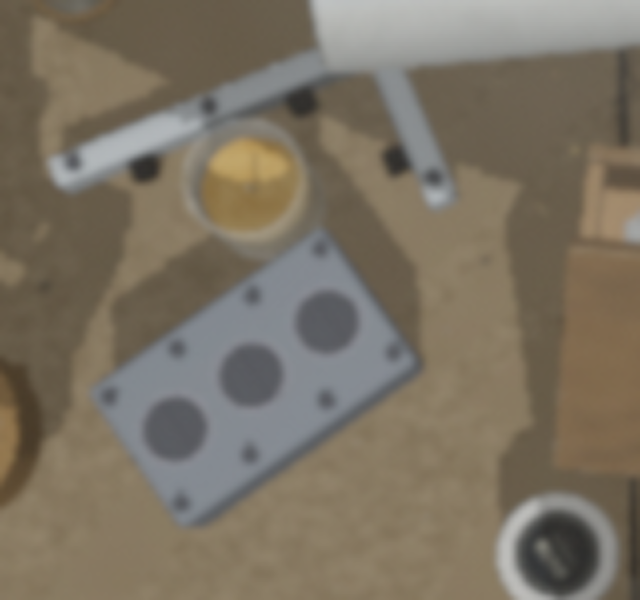

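The crop is at 4x, with origin (180,165). Mould top corners are FL (95,390), FR (322,230), RR (420,365) and RL (190,525). The front bumpers are at (145,167) and (303,100), the side bumper is at (397,160), and the jar rim is centred at about (250,185). Next I'll measure the corners more precisely.

```bash
cat >> h.py <<'E'
def fix():
    f=lambda u,v,z:ray("top",(u/4+180-.375,v/4+165-.375),z)
    bl=f(145,167,.018);br=f(303,100,.018);sb=f(397,160,.018)
    return bl,br,sb
def mould(im,show=None):
    hsv=cv2.cvtColor(im,cv2.COLOR_BGR2HSV)
    return hsv
E
python3 - <<'E'
from h import *
bl,br,sb=fix();print(bl,br,sb)
d=(bl-br)[:2];print("dist",np.linalg.norm(d));ff=np.arctan2(-d[0],d[1]);print("yaw fixture",np.degrees(ff))
f=lambda u,v,z:ray("top",(u/4+180-.375,v/4+165-.375),z)
for n,a,b in(("bar rear edge",(68,192),(330,78)),("bar front",(50,160),(315,50)),("side in",(378,72),(428,207)),("side out",(405,72),(455,195))):
    A=f(*a,.026);B=f(*b,.026);v=B-A;print(n,A[:2],B[:2],np.degrees(np.arctan2(v[1],v[0])))
for p in[(72,161),(208,105),(433,177)]:print("bolt",f(*p,.026))
cs=[f(*p,.06) for p in[(95,390),(322,230),(420,365),(190,525)]]
cs=np.array(cs)[:,:2];print(cs,cs.mean(0)); print([np.linalg.norm(cs[i]-cs[i-1]) for i in range(4)])
for i,j in((1,0),(2,3)):
    v=cs[j]-cs[i];print("mould yaw",np.degrees(np.arctan2(-v[0],v[1])))
im=cv2.imread("pics/top0.png");hsv=cv2.cvtColor(im,cv2.COLOR_BGR2HSV);print(hsv[240,235],hsv[262,225],hsv[270,290],hsv[259,243],hsv[188,240])
print(ray("top",(250/4+180,185/4+165),.085))
E
```

```text
[0.60560019 0.44161889 0.018     ] [0.64336611 0.34890836 0.018     ] [0.60609424 0.29406717 0.018     ]
dist 0.10010747595365597
yaw fixture 22.163679583480917
bar rear edge [0.59024424 0.48428875] [0.65410551 0.33183391] -67.27184853538822
bar front [0.60941125 0.49498689] [0.67110557 0.34050471] -68.23010682216366
side in [0.65698412 0.30376576] [0.57625809 0.27562565] -160.78207021948083
side out [0.65658443 0.28799609] [0.58291997 0.25990497] -159.12621316570628
bolt [0.60849986 0.48217076 0.026     ]
bolt [0.63978325 0.4031105  0.026     ]
bolt [0.59383042 0.27249398 0.026     ]
[[0.47174668 0.45827999]
 [0.55833272 0.3321277 ]
 [0.4813156  0.27833506]
 [0.39636574 0.40544674]] [0.47694018 0.36854737]
[np.float64(0.09205236543730588), np.float64(0.15300831303253576), np.float64(0.09394298438805394), np.float64(0.15288511482960213)]
mould yaw 34.46419510021346
mould yaw 33.755158978623925
[105  19 133] [108  18 145] [ 19  69 140] [111  19  96] [ 96   9 140]
[0.57899309 0.36691753 0.085     ]
```

>>> {"op": "carry_out", "data": {
  "moves": [
    {"dx":-0.05,"dy":-0.001,"jaw":0.093},
    {"dx":-0.05,"dy":-0.001},
    {"dx":-0.05,"dy":-0.001},
    {"dx":-0.05,"dy":-0.001},
    {"dx":-0.05,"dy":-0.001},
    {"dx":-0.05,"dy":-0.001},
    {"dx":-0.05,"dy":-0.002},
    {}
  ]
}}

```text
invalid input at $.moves[0]: expected keys jaw, dx, dy, dz, yaw
```

>>> {"op": "carry_out", "data": {
  "moves": [
    {"yaw":-0.18},
    {"yaw":-0.18},
    {"yaw":-0.18},
    {"yaw":-0.18},
    {"yaw":-0.18},
    {"yaw":-0.05},
    {},
    {}
  ]
}}

```text
invalid input at $.moves[0]: expected keys jaw, dx, dy, dz, yaw
```

```bash
cat >> h.py <<'E'
from scipy.spatial.transform import Rotation as Rn
def tool():
    s=read_state();R=Rn.from_rotvec(s["orientation"]).as_matrix();return s,R
def need(target,a=None):
    s,R=tool();d=R.T@(np.array(target)-s["tool_pos"]);A=np.degrees(np.arctan2(R[1,1],R[0,1]))
    print("t",round(s["t"],2),"tcp",s["tool_pos"].round(4),"a",A.round(2),"tool delta",d.round(4),"force",s["force"].round(1),"open",round(s["opening"],4),"gf",round(s["gripper_force"],1),
      "" if a is None else "yaw %.3f"%np.radians(((A-a)+180)%360-180))
E
python3 - <<'E'
from h import *
need((.583,.37,.2),118)
im=shot("wrist","w0");print(proj("wrist",(.583,.37,.085)))
E
```

```text
t 0.1 tcp [0.2681 0.5362 0.2177] a 63.43 tool delta [-0.356  -0.0077  0.0177] force [ 0.3  0.  -0.7] open 0.093 gf 0.0 yaw -0.952
[313.6674791  517.28693688]
```

View pics/w0.png

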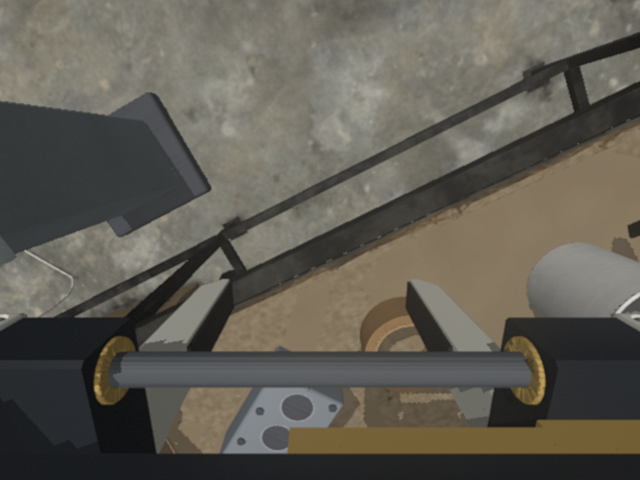

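The move was refused because every row needs all its keys, so this wrist view is still from the start pose. It shows the gripper, the bench edge and the mould at the bottom.

>>> {"op": "carry_out", "data": {
  "moves": [
    {"dx":-0.05,"dy":-0.001,"dz":0,"yaw":0,"jaw":0.093},
    {"dx":-0.05,"dy":-0.001,"dz":0,"yaw":0,"jaw":0.093},
    {"dx":-0.05,"dy":-0.001,"dz":0,"yaw":0,"jaw":0.093},
    {"dx":-0.05,"dy":-0.001,"dz":0,"yaw":0,"jaw":0.093},
    {"dx":-0.05,"dy":-0.001,"dz":0,"yaw":0,"jaw":0.093},
    {"dx":-0.05,"dy":-0.001,"dz":0,"yaw":0,"jaw":0.093},
    {"dx":-0.05,"dy":-0.002,"dz":0,"yaw":0,"jaw":0.093},
    {"dx":0,"dy":0,"dz":0,"yaw":-0.18,"jaw":0.093}
  ]
}}

```text
t: 1.15
tool_pos: [0.5806, 0.3699, 0.2174]
orientation: [-0.446, -3.109, 0.002]
force: [0.2, -0.5, 0.2]
opening: 0.0933
gripper_force: 0.0
```

>>> {"op": "carry_out", "data": {
  "moves": [
    {"dx":0,"dy":0,"dz":0,"yaw":-0.18,"jaw":0.093},
    {"dx":0,"dy":0,"dz":0,"yaw":-0.18,"jaw":0.093},
    {"dx":0,"dy":0,"dz":0,"yaw":-0.18,"jaw":0.093},
    {"dx":0,"dy":0,"dz":0,"yaw":-0.18,"jaw":0.093},
    {"dx":0,"dy":0,"dz":0,"yaw":-0.05,"jaw":0.093},
    {"dx":0,"dy":0,"dz":0,"yaw":0,"jaw":0.093}
  ]
}}

```text
t: 1.9
tool_pos: [0.5776, 0.3728, 0.2181]
orientation: [0.755, -3.049, 0.0]
force: [-0.2, 0.4, -0.1]
opening: 0.0933
gripper_force: 0.0
```

Run:
```python
from h import *
need((.583,.37,.2),118)
im=shot("wrist","w1");print(proj("wrist",(.583,.37,.085)),proj("wrist",(.583,.37,.07)))
```

```text
t 1.9 tcp [0.5776 0.3728 0.2181] a 117.83 tool delta [-0.0034 -0.005   0.0181] force [-0.2  0.4 -0.1] open 0.0933 gf 0.0 yaw -0.003
[314.4984484  235.96031273] [314.70026795 231.85793776]
```

View pics/w1.png

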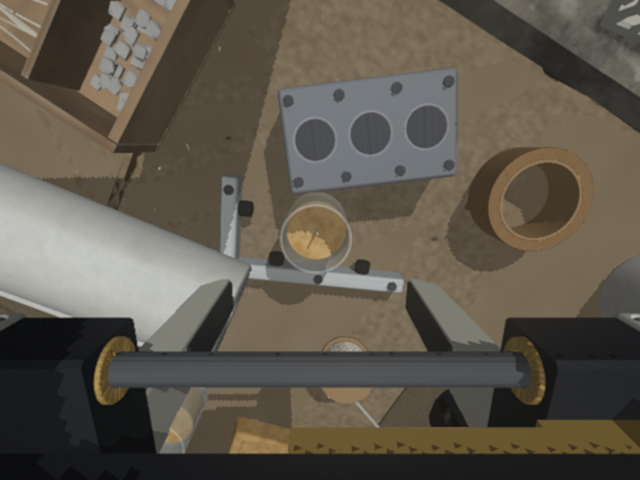

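The wrist view is clear. The jar rim is centred at about (316,237), the front bumpers are at (277,258) and (362,267), and the side bumper is at (246,208). The mould top corners are (280,90), (457,70), (456,174) and (294,191).

Run:
```python
from h import *
print("jar",ray("wrist",(316,237.5),.085))
for p in[(277,259),(362,267),(246,208)]:print(ray("wrist",p,.018))
c=np.array([ray("wrist",p,.06)[:2] for p in[(456,174),(294,191),(280,90),(457,70)]]);print(c,c.mean(0))
for i,j in((1,0),(2,3)):
    v=c[j]-c[i];print(np.degrees(np.arctan2(-v[0],v[1])),np.linalg.norm(v))
j=ray("wrist",(316,237.5),.085);need((j[0],j[1],.041),118)
```

```text
jar [0.58365869 0.37189693 0.085     ]
[0.64378556 0.35223967 0.018     ]
[0.60700858 0.44327487 0.018     ]
[0.60629927 0.29649257 0.018     ]
[[0.47333855 0.46313522]
 [0.55875183 0.33491007]
 [0.48482892 0.28421195]
 [0.39877218 0.41358256]] [0.47892287 0.37395995]
33.66835697086656 0.15406854658405544
33.631670430246906 0.15537862382806944
t 1.95 tcp [0.5777 0.3728 0.2182] a 117.78 tool delta [-0.005  -0.0036  0.1772] force [ 0.6 -1.2  0.2] open 0.0932 gf 0.0 yaw -0.004
```

>>> {"op": "carry_out", "data": {
  "moves": [
    {"dx":-0.005,"dy":-0.0035,"dz":0.03,"yaw":0,"jaw":0.093},
    {"dx":0,"dy":0,"dz":0.045,"yaw":0,"jaw":0.093},
    {"dx":0,"dy":0,"dz":0.045,"yaw":0,"jaw":0.093},
    {"dx":0,"dy":0,"dz":0.037,"yaw":0,"jaw":0.093},
    {"dx":0,"dy":0,"dz":0.02,"yaw":0,"jaw":0.093},
    {"dx":0,"dy":0,"dz":0,"yaw":0,"jaw":0.06},
    {"dx":0,"dy":0,"dz":0,"yaw":0,"jaw":0.06},
    {"dx":0,"dy":0,"dz":0,"yaw":0,"jaw":0.06}
  ],
  "grip_force": 20
}}

```text
t: 2.95
tool_pos: [0.5853, 0.3729, 0.0441]
orientation: [-0.755, 3.046, 0.001]
force: [0.3, -0.2, -0.2]
opening: 0.0676
gripper_force: 0.0
```

>>> {"op": "carry_out", "data": {
  "moves": [
    {"dx":0,"dy":0,"dz":0,"yaw":0,"jaw":0.06},
    {"dx":0,"dy":0,"dz":-0.02,"yaw":0,"jaw":0.06},
    {"dx":0,"dy":0,"dz":-0.04,"yaw":0,"jaw":0.06},
    {"dx":0,"dy":0,"dz":-0.05,"yaw":0,"jaw":0.06}
  ]
}}

```text
t: 3.45
tool_pos: [0.5828, 0.3715, 0.1522]
orientation: [0.756, -3.047, 0.001]
force: [0.6, 1.2, -2.2]
opening: 0.0663
gripper_force: 20.0
```

>>> {"op": "carry_out", "data": {
  "moves": [
    {"dx":0,"dy":0,"dz":-0.06,"yaw":0,"jaw":0.06},
    {"dx":0,"dy":0,"dz":-0.06,"yaw":0,"jaw":0.06},
    {"dx":0,"dy":0,"dz":-0.06,"yaw":0,"jaw":0.06},
    {"dx":0.016,"dy":-0.019,"dz":0,"yaw":0,"jaw":0.06},
    {"dx":0.031,"dy":-0.037,"dz":0,"yaw":0,"jaw":0.06},
    {"dx":0.031,"dy":-0.037,"dz":0,"yaw":0,"jaw":0.06},
    {"dx":0.031,"dy":-0.037,"dz":0,"yaw":0,"jaw":0.06},
    {"dx":0.031,"dy":-0.037,"dz":0,"yaw":0,"jaw":0.06}
  ]
}}

```text
t: 4.45
tool_pos: [0.5372, 0.1576, 0.3327]
orientation: [-0.756, 3.049, -0.0]
force: [-0.3, -0.7, -1.8]
opening: 0.0664
gripper_force: 20.0
```

>>> {"op": "carry_out", "data": {
  "moves": [
    {"dx":0.031,"dy":-0.037,"dz":0,"yaw":0,"jaw":0.06},
    {"dx":0.031,"dy":-0.037,"dz":0,"yaw":0,"jaw":0.06},
    {"dx":0.031,"dy":-0.037,"dz":0,"yaw":0,"jaw":0.06},
    {"dx":0.031,"dy":-0.037,"dz":0,"yaw":0,"jaw":0.06},
    {"dx":0.031,"dy":-0.037,"dz":0,"yaw":0,"jaw":0.06},
    {"dx":0.031,"dy":-0.037,"dz":0,"yaw":0,"jaw":0.06},
    {"dx":0.021,"dy":-0.024,"dz":0,"yaw":0,"jaw":0.06},
    {"dx":0,"dy":0,"dz":0,"yaw":0.15,"jaw":0.06}
  ]
}}

```text
t: 5.45
tool_pos: [0.469, -0.1573, 0.3326]
orientation: [-0.517, 3.099, -0.001]
force: [-0.3, 0.5, -2.4]
opening: 0.0663
gripper_force: 20.0
```

>>> {"op": "carry_out", "data": {
  "moves": [
    {"dx":0,"dy":0,"dz":0,"yaw":0.18,"jaw":0.06},
    {"dx":0,"dy":0,"dz":0,"yaw":0.18,"jaw":0.06},
    {"dx":0,"dy":0,"dz":0,"yaw":0.18,"jaw":0.06},
    {"dx":0,"dy":0,"dz":0,"yaw":0.18,"jaw":0.06},
    {"dx":0,"dy":0,"dz":0,"yaw":0.18,"jaw":0.06},
    {"dx":0,"dy":0,"dz":0,"yaw":0.18,"jaw":0.06},
    {"dx":0,"dy":0,"dz":0,"yaw":0.18,"jaw":0.06},
    {"dx":0,"dy":0,"dz":0,"yaw":0.18,"jaw":0.06}
  ]
}}

```text
t: 6.45
tool_pos: [0.4697, -0.155, 0.3327]
orientation: [1.655, 2.67, 0.0]
force: [0.5, -0.7, -1.7]
opening: 0.0662
gripper_force: 20.0
```

>>> {"op": "carry_out", "data": {
  "moves": [
    {"dx":0,"dy":0,"dz":0,"yaw":0.18,"jaw":0.06},
    {"dx":0,"dy":0,"dz":0,"yaw":0.18,"jaw":0.06},
    {"dx":0,"dy":0,"dz":0,"yaw":0.1,"jaw":0.06},
    {"dx":0,"dy":0,"dz":0,"yaw":0,"jaw":0.06}
  ]
}}

```text
t: 6.95
tool_pos: [0.4698, -0.155, 0.3326]
orientation: [2.212, 2.23, 0.0]
force: [0.2, 0.7, -2.0]
opening: 0.0668
gripper_force: 20.0
```

Run:
```python
from h import *
need((.468,-.156,.051),0)
```

```text
t 6.95 tcp [ 0.4698 -0.155   0.3326] a 0.44 tool delta [-0.0009 -0.002   0.2816] force [ 0.2  0.7 -2. ] open 0.0668 gf 20.0 yaw 0.008
```

>>> {"op": "carry_out", "data": {
  "moves": [
    {"dx":0,"dy":-0.002,"dz":0.05,"yaw":0,"jaw":0.06},
    {"dx":0,"dy":0,"dz":0.06,"yaw":0,"jaw":0.06},
    {"dx":0,"dy":0,"dz":0.06,"yaw":0,"jaw":0.06},
    {"dx":0,"dy":0,"dz":0.06,"yaw":0,"jaw":0.06},
    {"dx":0,"dy":0,"dz":0.03,"yaw":0,"jaw":0.06},
    {"dx":0,"dy":0,"dz":0.012,"yaw":0,"jaw":0.06},
    {"dx":0,"dy":0,"dz":0.008,"yaw":0,"jaw":0.06},
    {"dx":0,"dy":0,"dz":0,"yaw":0,"jaw":0.06}
  ]
}}

```text
t: 7.95
tool_pos: [0.4691, -0.1556, 0.0529]
orientation: [2.212, 2.228, 0.001]
force: [0.1, -1.1, -1.9]
opening: 0.0666
gripper_force: 20.0
```

>>> {"op": "carry_out", "data": {
  "moves": [
    {"dx":0,"dy":0,"dz":0.002,"yaw":0,"jaw":0.06},
    {"dx":0,"dy":0,"dz":0,"yaw":0,"jaw":0.06}
  ]
}}

```text
t: 8.2
tool_pos: [0.4694, -0.1558, 0.0519]
orientation: [2.211, 2.228, 0.001]
force: [-3.2, -0.1, 6.5]
opening: 0.066
gripper_force: 20.0
```

>>> {"op": "carry_out", "data": {
  "moves": [
    {"dx":0,"dy":0,"dz":0,"yaw":0,"jaw":0.093},
    {"dx":0,"dy":0,"dz":0,"yaw":0,"jaw":0.093},
    {"dx":0,"dy":0,"dz":0,"yaw":0,"jaw":0.093},
    {"dx":0,"dy":0,"dz":-0.03,"yaw":0,"jaw":0.093},
    {"dx":0,"dy":0,"dz":-0.06,"yaw":0,"jaw":0.093},
    {"dx":0,"dy":0,"dz":-0.06,"yaw":0,"jaw":0.093},
    {"dx":0,"dy":0,"dz":-0.06,"yaw":0,"jaw":0.093},
    {"dx":0,"dy":0,"dz":-0.06,"yaw":0,"jaw":0.03}
  ]
}}

```text
t: 9.2
tool_pos: [0.4678, -0.155, 0.3217]
orientation: [2.213, 2.229, 0.0]
force: [1.2, 0.2, -0.5]
opening: 0.087
gripper_force: 0.0
```

Run:
```python
from h import *
im=shot("top","top1")
need((0.37,.38,.3),118)
cv2.imwrite("pics/c1.png",cv2.resize(im[160:320,180:520],None,fx=2.3,fy=2.3,interpolation=cv2.INTER_CUBIC))
```

```text
t 9.25 tcp [ 0.4701 -0.156   0.3311] a 0.41 tool delta [ 0.5369 -0.0966  0.0273] force [-0.7  1.2  6.3] open 0.0829 gf 0.0 yaw -2.052
```

View pics/c1.png

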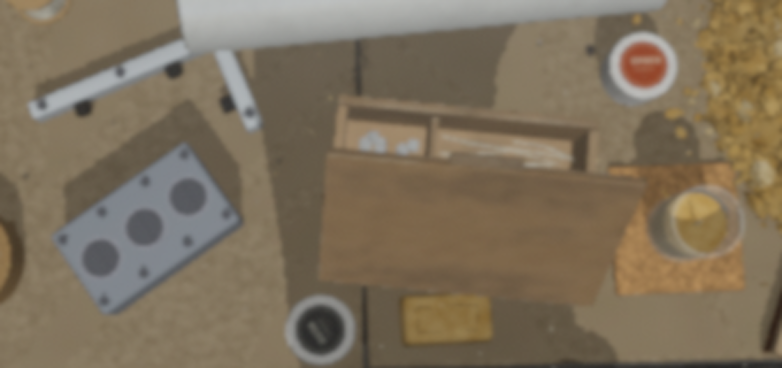

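The jar stands on the board, with its base at about crop (683,225) against a board centre of about (676,228). Now I move over to the mould's rear left corner and set up a mould detector.

>>> {"op": "carry_out", "data": {
  "moves": [
    {"dx":0.03,"dy":-0.005,"dz":0,"yaw":0,"jaw":0},
    {"dx":0.049,"dy":-0.009,"dz":0,"yaw":0,"jaw":0},
    {"dx":0.049,"dy":-0.009,"dz":0,"yaw":0,"jaw":0},
    {"dx":0.049,"dy":-0.009,"dz":0,"yaw":0,"jaw":0},
    {"dx":0.049,"dy":-0.009,"dz":0,"yaw":0,"jaw":0},
    {"dx":0.049,"dy":-0.009,"dz":0,"yaw":0,"jaw":0},
    {"dx":0.049,"dy":-0.009,"dz":0,"yaw":0,"jaw":0},
    {"dx":0.049,"dy":-0.009,"dz":0,"yaw":0,"jaw":0}
  ]
}}

```text
t: 10.25
tool_pos: [0.3969, 0.2189, 0.3195]
orientation: [2.213, 2.229, 0.001]
force: [-0.1, -0.7, -0.8]
opening: 0.0038
gripper_force: 0.0
```

>>> {"op": "carry_out", "data": {
  "moves": [
    {"dx":0.049,"dy":-0.009,"dz":0,"yaw":0,"jaw":0},
    {"dx":0.049,"dy":-0.009,"dz":0,"yaw":0,"jaw":0},
    {"dx":0.049,"dy":-0.009,"dz":0,"yaw":0,"jaw":0},
    {"dx":0.021,"dy":-0.004,"dz":0,"yaw":0,"jaw":0},
    {"dx":0,"dy":0,"dz":0,"yaw":-0.18,"jaw":0},
    {"dx":0,"dy":0,"dz":0,"yaw":-0.18,"jaw":0},
    {"dx":0,"dy":0,"dz":0,"yaw":-0.02,"jaw":0},
    {"dx":0,"dy":0,"dz":0,"yaw":0,"jaw":0}
  ]
}}

```text
t: 11.25
tool_pos: [0.3656, 0.3848, 0.3196]
orientation: [1.758, 2.604, -0.0]
force: [-0.1, -0.4, -0.1]
opening: 0.0003
gripper_force: 0.0
```

```bash
cat >> h.py <<'E'
TF=np.radians(22.1);O=np.array([.6185,.394]);XF=np.array([np.cos(TF),np.sin(TF)]);YF=np.array([-XF[1],XF[0]])
def w(x,y): return O+XF*x+YF*y
def fx(p): d=np.array(p)[:2]-O; return np.array([d@XF,d@YF])
def detect(im,dbg=None):
    hsv=cv2.cvtColor(im,cv2.COLOR_BGR2HSV);m=((hsv[...,0]>95)&(hsv[...,0]<125)&(hsv[...,1]<60)&(hsv[...,1]>10)&(hsv[...,2]>60)&(hsv[...,2]<175)).astype(np.uint8)
    roi=np.zeros_like(m);roi[180:310,190:310]=1;m=cv2.morphologyEx(m*roi,cv2.MORPH_OPEN,np.ones((3,3)))
    cs,_=cv2.findContours(m,cv2.RETR_EXTERNAL,cv2.CHAIN_APPROX_NONE);c=max(cs,key=cv2.contourArea)
    P=np.array([ray("top",p,.06)[:2] for p in c[:,0,:].astype(float)],np.float32)
    (cx,cy),(a,b),ang=cv2.minAreaRect(P*1000);bx=cv2.boxPoints(((cx,cy),(a,b),ang))/1000
    e=[bx[1]-bx[0],bx[2]-bx[1]];l=max(e,key=np.linalg.norm);l=l if l[1]>0 else -l
    th=np.degrees(np.arctan2(-l[0],l[1]))-22.1
    f=fx((cx/1000,cy/1000));print("mould fx",(f*1000).round(1),"th deg",round(th,1),"rad",round(np.radians(th),3),"size",round(a,1),round(b,1));return f,np.radians(th)
def mp(f,th,x,y): return f+np.array([np.cos(th)*x-np.sin(th)*y,np.sin(th)*x+np.cos(th)*y])
E
python3 - <<'E'
from h import *
detect(cv2.imread("pics/top0.png"));detect(cv2.imread("pics/top1.png"))
p=w(-.236,.083);print(p);need((*p,.018),22.1)
detect(shot("top","top2"))
E
```

```text
mould fx [-141.2   30.8] th deg 12.3 rad 0.215 size 95.9 156.0
mould fx [-141.2   30.7] th deg 12.2 rad 0.213 size 95.9 155.7
[0.36861263 0.38211295]
t 11.25 tcp [0.3656 0.3848 0.3196] a 21.94 tool delta [-0.0035  0.0018  0.3016] force [-0.1 -0.4 -0.1] open 0.0003 gf 0.0 yaw -0.003
mould fx [-141.1   31. ] th deg 12.4 rad 0.216 size 95.6 155.8
```

>>> {"op": "carry_out", "data": {
  "moves": [
    {"dx":-0.003,"dy":0.001,"dz":0.06,"yaw":0,"jaw":0},
    {"dx":0,"dy":0,"dz":0.06,"yaw":0,"jaw":0},
    {"dx":0,"dy":0,"dz":0.06,"yaw":0,"jaw":0},
    {"dx":0,"dy":0,"dz":0.06,"yaw":0,"jaw":0},
    {"dx":0,"dy":0,"dz":0.05,"yaw":0,"jaw":0},
    {"dx":0,"dy":0,"dz":0.012,"yaw":0,"jaw":0},
    {"dx":0,"dy":0.01,"dz":0,"yaw":0,"jaw":0},
    {"dx":0,"dy":0.008,"dz":0,"yaw":0,"jaw":0}
  ]
}}

```text
t: 12.3
tool_pos: [0.3868, 0.3914, 0.0207]
orientation: [1.753, 2.605, 0.008]
force: [0.5, 0.6, 0.6]
opening: 0.0006
gripper_force: 0.0
```

>>> {"op": "carry_out", "data": {
  "moves": [
    {"dx":0.003,"dy":0.008,"dz":0,"yaw":0,"jaw":0},
    {"dx":0.003,"dy":0.008,"dz":0,"yaw":0,"jaw":0},
    {"dx":0.003,"dy":0.008,"dz":0,"yaw":0,"jaw":0},
    {"dx":0.003,"dy":0.008,"dz":0,"yaw":0,"jaw":0},
    {"dx":0.002,"dy":0.006,"dz":0,"yaw":0,"jaw":0},
    {"dx":0,"dy":0,"dz":0,"yaw":0,"jaw":0}
  ]
}}

```text
t: 13.05
tool_pos: [0.4146, 0.4188, 0.0197]
orientation: [-1.752, -2.607, -0.004]
force: [-4.8, 2.0, 0.9]
opening: 0.0003
gripper_force: 2.1
```

```bash
cat >> h.py <<'E'
def chk(n):
    f,th=detect(shot("top",n));s=read_state();print("t",round(s["t"],2),"tcp fx",(fx(s["tool_pos"])*1000).round(1),s["tool_pos"][2].round(4),"F",s["force"].round(1))
    for k in(65,-65):print("rear pt",k,(mp(f,th,-.0475,k/1000)*1000).round(1))
    print("front corners",[(mp(f,th,.0475,k)*1000).round(1).tolist() for k in(.08,-.08)],"left mid",(mp(f,th,0,.08)*1000).round(1))
    return f,th
E
python3 - <<'E'
from h import *
chk("t3")
E
```

```text
mould fx [-133.    14.7] th deg -10.3 rad -0.18 size 94.3 132.2
t 13.1 tcp fx [-179.6   99.7] 0.0197 F [-4.5  2.5  1.5]
rear pt 65 [-168.1   87.2]
rear pt -65 [-191.3  -40.7]
front corners [[-71.9, 84.9], [-100.6, -72.5]] left mid [-118.6   93.4]
```

>>> {"op": "carry_out", "data": {
  "moves": [
    {"dx":0.001,"dy":0.004,"dz":0,"yaw":0,"jaw":0},
    {"dx":0,"dy":0,"dz":0,"yaw":0,"jaw":0},
    {"dx":0,"dy":-0.03,"dz":0,"yaw":0,"jaw":0},
    {"dx":-0.02,"dy":-0.04,"dz":-0.03,"yaw":0,"jaw":0},
    {"dx":-0.055,"dy":0,"dz":0,"yaw":0,"jaw":0},
    {"dx":0,"dy":0,"dz":0,"yaw":0,"jaw":0}
  ]
}}

```text
t: 13.85
tool_pos: [0.3834, 0.3223, 0.0501]
orientation: [1.756, 2.603, 0.005]
force: [-0.1, 0.6, 0.2]
opening: 0.0003
gripper_force: 0.0
```

Run:
```python
from h import *
chk("t4")
```

```text
mould fx [-128.7   27. ] th deg -13.6 rad -0.237 size 91.3 157.1
t 13.9 tcp fx [-244.8   23.4] 0.0498 F [-0.2  0.  -0.3]
rear pt 65 [-159.6  101.3]
rear pt -65 [-190.1  -25. ]
front corners [[-63.7, 93.6], [-101.3, -61.9]] left mid [-109.9  104.8]
```

>>> {"op": "carry_out", "data": {
  "moves": [
    {"dx":-0.047,"dy":0,"dz":0.01,"yaw":0,"jaw":0},
    {"dx":0,"dy":0.012,"dz":0.021,"yaw":0,"jaw":0},
    {"dx":0,"dy":0.015,"dz":0,"yaw":0,"jaw":0},
    {"dx":-0.002,"dy":0.01,"dz":0,"yaw":0,"jaw":0},
    {"dx":-0.003,"dy":0.008,"dz":0,"yaw":0,"jaw":0},
    {"dx":-0.003,"dy":0.008,"dz":0,"yaw":0,"jaw":0},
    {"dx":-0.003,"dy":0.008,"dz":0,"yaw":0,"jaw":0},
    {"dx":-0.003,"dy":0.008,"dz":0,"yaw":0,"jaw":0}
  ]
}}

```text
t: 14.9
tool_pos: [0.4668, 0.292, 0.0167]
orientation: [-1.752, -2.607, 0.006]
force: [-7.4, -7.9, 7.1]
opening: 0.0004
gripper_force: 5.2
```

>>> {"op": "carry_out", "data": {
  "moves": [
    {"dx":-0.003,"dy":0.008,"dz":0,"yaw":0,"jaw":0},
    {"dx":-0.002,"dy":0.006,"dz":0,"yaw":0,"jaw":0},
    {"dx":0,"dy":0,"dz":0,"yaw":0,"jaw":0},
    {"dx":0,"dy":-0.04,"dz":0,"yaw":0,"jaw":0},
    {"dx":0.03,"dy":-0.04,"dz":-0.03,"yaw":0,"jaw":0},
    {"dx":0.04,"dy":-0.01,"dz":0,"yaw":0,"jaw":0},
    {"dx":0,"dy":0,"dz":0,"yaw":0,"jaw":0}
  ]
}}

```text
t: 15.78
tool_pos: [0.3719, 0.3269, 0.0479]
orientation: [1.748, 2.61, 0.004]
force: [0.4, -0.3, -0.5]
opening: 0.0004
gripper_force: 0.0
```

Run:
```python
from h import *
chk("t5")
```

```text
mould fx [-118.5   31.7] th deg 12.4 rad 0.216 size 94.4 154.8
t 15.82 tcp fx [-253.5   29.3] 0.0474 F [ 0.5 -0.6 -0.6]
rear pt 65 [-178.9   85. ]
rear pt -65 [-151.  -42.]
front corners [[-89.3, 120.0], [-55.0, -36.2]] left mid [-135.7  109.9]
```

>>> {"op": "carry_out", "data": {
  "moves": [
    {"dx":0.054,"dy":0,"dz":0.01,"yaw":0,"jaw":0},
    {"dx":0,"dy":0.02,"dz":0.019,"yaw":0,"jaw":0},
    {"dx":0,"dy":0.02,"dz":0,"yaw":0,"jaw":0},
    {"dx":0.002,"dy":0.01,"dz":0,"yaw":0,"jaw":0},
    {"dx":0.003,"dy":0.008,"dz":0,"yaw":0,"jaw":0},
    {"dx":0.003,"dy":0.008,"dz":0,"yaw":0,"jaw":0},
    {"dx":0.003,"dy":0.008,"dz":0,"yaw":0,"jaw":0},
    {"dx":0.003,"dy":0.008,"dz":0,"yaw":0,"jaw":0}
  ]
}}

```text
t: 16.82
tool_pos: [0.4213, 0.4188, 0.0176]
orientation: [-1.751, -2.606, 0.003]
force: [-9.7, -0.2, 2.4]
opening: 0.0004
gripper_force: 3.7
```

>>> {"op": "carry_out", "data": {
  "moves": [
    {"dx":0.003,"dy":0.008,"dz":0,"yaw":0,"jaw":0},
    {"dx":0.003,"dy":0.008,"dz":0,"yaw":0,"jaw":0},
    {"dx":0,"dy":0,"dz":0,"yaw":0,"jaw":0},
    {"dx":0,"dy":-0.04,"dz":0,"yaw":0,"jaw":0},
    {"dx":-0.03,"dy":-0.04,"dz":-0.03,"yaw":0,"jaw":0},
    {"dx":-0.04,"dy":-0.01,"dz":0,"yaw":0,"jaw":0},
    {"dx":0,"dy":0,"dz":0,"yaw":0,"jaw":0}
  ]
}}

```text
t: 17.7
tool_pos: [0.3791, 0.3292, 0.0481]
orientation: [1.755, 2.604, 0.001]
force: [-0.0, 1.1, 0.3]
opening: 0.0006
gripper_force: 0.0
```

Run:
```python
from h import *
chk("t6")
```

```text
mould fx [-107.7   26.8] th deg -10.6 rad -0.184 size 93.7 157.5
t 17.75 tcp fx [-245.6   31.2] 0.0482 F [-0.2 -0.1 -0.3]
rear pt 65 [-142.5   99.4]
rear pt -65 [-166.3  -28.4]
front corners [[-46.4, 96.7], [-75.6, -60.6]] left mid [-93.  105.4]
```

>>> {"op": "carry_out", "data": {
  "moves": [
    {"dx":0.035,"dy":0.015,"dz":0.01,"yaw":0,"jaw":0},
    {"dx":0.032,"dy":0.01,"dz":0.02,"yaw":0,"jaw":0},
    {"dx":0,"dy":0.03,"dz":0,"yaw":0,"jaw":0},
    {"dx":0,"dy":0.02,"dz":0,"yaw":0,"jaw":0},
    {"dx":0.001,"dy":0.008,"dz":0,"yaw":0,"jaw":0},
    {"dx":0.002,"dy":0.008,"dz":0,"yaw":0,"jaw":0},
    {"dx":0,"dy":0,"dz":0,"yaw":0,"jaw":0},
    {"dx":0,"dy":-0.04,"dz":0,"yaw":0,"jaw":0}
  ]
}}

```text
t: 18.75
tool_pos: [0.4007, 0.4158, 0.018]
orientation: [1.754, 2.606, 0.003]
force: [-1.6, 0.3, -1.1]
opening: 0.0006
gripper_force: 0.0
```

>>> {"op": "carry_out", "data": {
  "moves": [
    {"dx":-0.03,"dy":-0.04,"dz":-0.03,"yaw":0,"jaw":0},
    {"dx":-0.05,"dy":-0.01,"dz":0,"yaw":0,"jaw":0},
    {"dx":-0.03,"dy":0,"dz":0,"yaw":0,"jaw":0},
    {"dx":0,"dy":0,"dz":0,"yaw":0,"jaw":0}
  ]
}}

```text
t: 19.25
tool_pos: [0.395, 0.2931, 0.048]
orientation: [1.756, 2.604, 0.001]
force: [-0.4, 0.1, 0.3]
opening: 0.0003
gripper_force: 0.0
```

Run:
```python
from h import *
chk("t7")
```

```text
mould fx [-108.    27.1] th deg -12.0 rad -0.21 size 94.7 156.9
t 19.3 tcp fx [-244.8   -8.3] 0.048 F [0.4 0.2 0.9]
rear pt 65 [-140.9  100.6]
rear pt -65 [-168.   -26.5]
front corners [[-44.9, 95.5], [-78.2, -61.0]] left mid [-91.3 105.4]
```

>>> {"op": "carry_out", "data": {
  "moves": [
    {"dx":-0.017,"dy":0.015,"dz":0.02,"yaw":0,"jaw":0},
    {"dx":0,"dy":0.02,"dz":0.011,"yaw":0,"jaw":0},
    {"dx":0,"dy":0.015,"dz":0,"yaw":0,"jaw":0},
    {"dx":-0.002,"dy":0.008,"dz":0,"yaw":0,"jaw":0},
    {"dx":-0.003,"dy":0.008,"dz":0,"yaw":0,"jaw":0},
    {"dx":-0.003,"dy":0.008,"dz":0,"yaw":0,"jaw":0},
    {"dx":-0.003,"dy":0.008,"dz":0,"yaw":0,"jaw":0},
    {"dx":-0.003,"dy":0.008,"dz":0,"yaw":0,"jaw":0}
  ]
}}

```text
t: 20.3
tool_pos: [0.4884, 0.2985, 0.0162]
orientation: [-1.752, -2.606, 0.006]
force: [-6.6, -6.5, 5.3]
opening: 0.0002
gripper_force: 4.6
```

>>> {"op": "carry_out", "data": {
  "moves": [
    {"dx":-0.003,"dy":0.008,"dz":0,"yaw":0,"jaw":0},
    {"dx":-0.002,"dy":0.008,"dz":0,"yaw":0,"jaw":0},
    {"dx":0,"dy":0,"dz":0,"yaw":0,"jaw":0},
    {"dx":0,"dy":-0.04,"dz":0,"yaw":0,"jaw":0},
    {"dx":0.03,"dy":-0.04,"dz":-0.03,"yaw":0,"jaw":0},
    {"dx":0.04,"dy":-0.02,"dz":0,"yaw":0,"jaw":0},
    {"dx":0,"dy":0,"dz":0,"yaw":0,"jaw":0}
  ]
}}

```text
t: 21.18
tool_pos: [0.3856, 0.3302, 0.0473]
orientation: [-1.748, -2.61, -0.003]
force: [0.2, -0.8, -0.0]
opening: 0.0004
gripper_force: 0.0
```

Run:
```python
from h import *
chk("t8")
```

```text
mould fx [-96.8  31.8] th deg 14.6 rad 0.256 size 95.2 154.3
t 21.23 tcp fx [-239.    27.3] 0.0472 F [ 0.5  0.2 -0.2]
rear pt 65 [-159.2   82.7]
rear pt -65 [-126.3  -43.1]
front corners [[-71.1, 121.2], [-30.6, -33.6]] left mid [-117.   109.2]
```

>>> {"op": "carry_out", "data": {
  "moves": [
    {"dx":0.055,"dy":0.01,"dz":0.01,"yaw":0,"jaw":0},
    {"dx":0,"dy":0.025,"dz":0.02,"yaw":0,"jaw":0},
    {"dx":0,"dy":0.015,"dz":0,"yaw":0,"jaw":0},
    {"dx":0.001,"dy":0.008,"dz":0,"yaw":0,"jaw":0},
    {"dx":0.003,"dy":0.008,"dz":0,"yaw":0,"jaw":0},
    {"dx":0.003,"dy":0.008,"dz":0,"yaw":0,"jaw":0},
    {"dx":0.003,"dy":0.008,"dz":0,"yaw":0,"jaw":0},
    {"dx":0.002,"dy":0.006,"dz":0,"yaw":0,"jaw":0}
  ]
}}

```text
t: 22.22
tool_pos: [0.442, 0.424, 0.0164]
orientation: [-1.751, -2.606, 0.003]
force: [-8.6, 1.9, 3.5]
opening: 0.0003
gripper_force: 3.9
```

>>> {"op": "carry_out", "data": {
  "moves": [
    {"dx":0,"dy":0,"dz":0,"yaw":0,"jaw":0},
    {"dx":0,"dy":-0.04,"dz":0,"yaw":0,"jaw":0},
    {"dx":-0.03,"dy":-0.05,"dz":-0.03,"yaw":0,"jaw":0},
    {"dx":-0.035,"dy":-0.01,"dz":0,"yaw":0,"jaw":0},
    {"dx":0,"dy":0,"dz":0,"yaw":0,"jaw":0}
  ]
}}

```text
t: 22.85
tool_pos: [0.3776, 0.3263, 0.0459]
orientation: [1.755, 2.605, 0.002]
force: [-0.6, 0.5, -0.8]
opening: 0.0001
gripper_force: 0.0
```

Run:
```python
from h import *
f,th=chk("t9");need((*w(-.235,f[1]),.1),112.1)
```

```text
mould fx [-90.6  29.2] th deg 2.0 rad 0.035 size 97.4 156.0
t 22.9 tcp fx [-248.    28.9] 0.0459 F [-0.4  0.1  0.3]
rear pt 65 [-140.4   92.5]
rear pt -65 [-135.8  -37.4]
front corners [[-46.0, 110.8], [-40.4, -49.1]] left mid [-93.5 109.2]
t 22.9 tcp [0.3778 0.3274 0.0459] a 22.07 tool delta [ 0.0004  0.0131 -0.054 ] force [-0.4  0.1  0.3] open 0.0007 gf 0.0 yaw -1.571
```

>>> {"op": "carry_out", "data": {
  "moves": [
    {"dx":0,"dy":0,"dz":-0.03,"yaw":-0.175,"jaw":0.093},
    {"dx":0,"dy":0,"dz":0,"yaw":-0.175,"jaw":0.093},
    {"dx":0,"dy":0,"dz":0,"yaw":-0.175,"jaw":0.093},
    {"dx":0,"dy":0,"dz":0,"yaw":-0.175,"jaw":0.093},
    {"dx":0,"dy":0,"dz":0,"yaw":-0.175,"jaw":0.093},
    {"dx":0,"dy":0,"dz":0,"yaw":-0.175,"jaw":0.093},
    {"dx":0,"dy":0,"dz":0,"yaw":-0.175,"jaw":0.093},
    {"dx":0,"dy":0,"dz":0,"yaw":-0.175,"jaw":0.093}
  ]
}}

```text
t: 23.9
tool_pos: [0.3775, 0.3288, 0.0753]
orientation: [-0.348, 3.122, 0.001]
force: [0.3, 0.1, 0.5]
opening: 0.076
gripper_force: 0.0
```

>>> {"op": "carry_out", "data": {
  "moves": [
    {"dx":0,"dy":0,"dz":0,"yaw":-0.17,"jaw":0.093},
    {"dx":0,"dy":0,"dz":0,"yaw":0,"jaw":0.093},
    {"dx":0,"dy":0,"dz":0.03,"yaw":0,"jaw":0.093},
    {"dx":0,"dy":0,"dz":0.028,"yaw":0,"jaw":0.093},
    {"dx":0,"dy":0,"dz":0,"yaw":0,"jaw":0.093}
  ]
}}

```text
t: 24.52
tool_pos: [0.3754, 0.3269, 0.015]
orientation: [0.597, -3.08, 0.003]
force: [-0.9, 0.1, 0.9]
opening: 0.0928
gripper_force: 0.0
```

Run:
```python
from h import *
need((*w(-.1025,.029),.018),112.1)
```

```text
t 24.52 tcp [0.3754 0.3269 0.015 ] a 111.93 tool delta [-0.148   0.0002 -0.0037] force [-0.9  0.1  0.9] open 0.0928 gf 0.0 yaw -0.003
```

>>> {"op": "carry_out", "data": {
  "moves": [
    {"dx":-0.05,"dy":0,"dz":-0.002,"yaw":0,"jaw":0.093},
    {"dx":-0.042,"dy":0,"dz":0,"yaw":0,"jaw":0.093},
    {"dx":-0.008,"dy":0,"dz":0,"yaw":0,"jaw":0.093},
    {"dx":-0.008,"dy":0,"dz":0,"yaw":0,"jaw":0.093},
    {"dx":-0.008,"dy":0,"dz":0,"yaw":0,"jaw":0.093},
    {"dx":-0.008,"dy":0,"dz":0,"yaw":0,"jaw":0.093},
    {"dx":-0.008,"dy":0,"dz":0,"yaw":0,"jaw":0.093},
    {"dx":-0.008,"dy":0,"dz":0,"yaw":0,"jaw":0.093}
  ]
}}

```text
t: 25.52
tool_pos: [0.5024, 0.3795, 0.0195]
orientation: [0.601, -3.075, 0.003]
force: [-18.5, -8.1, 14.3]
opening: 0.0928
gripper_force: 10.4
```

>>> {"op": "carry_out", "data": {
  "moves": [
    {"dx":-0.004,"dy":0,"dz":0,"yaw":0,"jaw":0.093},
    {"dx":0,"dy":0,"dz":0,"yaw":0,"jaw":0.093}
  ]
}}

```text
t: 25.78
tool_pos: [0.5068, 0.3813, 0.0195]
orientation: [0.601, -3.077, 0.002]
force: [-14.8, -5.4, 9.7]
opening: 0.0931
gripper_force: 7.7
```

Run:
```python
from h import *
f,th=chk("t10");need((*w(-.1025,.029),.018),112.1)
```

```text
mould fx [-66.9 -38.3] th deg -80.8 rad -1.411 size 119.9 37.7
t 25.82 tcp fx [-108.2   30.3] 0.0195 F [-13.5  -4.7  11.8]
rear pt 65 [-10.3  19. ]
rear pt -65 [-138.7   -1.8]
front corners [[19.6, -72.4], [-138.3, -97.9]] left mid [ 12.1 -25.5]
t 25.82 tcp [0.5068 0.3813 0.0195] a 112.11 tool delta [-0.0058 -0.0013  0.0015] force [-13.5  -4.7  11.8] open 0.0931 gf 7.5 yaw 0.000
```

>>> {"op": "carry_out", "data": {
  "moves": [
    {"dx":0.04,"dy":0,"dz":0,"yaw":0,"jaw":0.093},
    {"dx":0.05,"dy":0,"dz":-0.01,"yaw":0,"jaw":0},
    {"dx":0.04,"dy":0,"dz":-0.04,"yaw":0,"jaw":0},
    {"dx":0,"dy":0,"dz":-0.05,"yaw":0,"jaw":0},
    {"dx":0,"dy":0,"dz":0,"yaw":0,"jaw":0}
  ]
}}

```text
t: 26.45
tool_pos: [0.3918, 0.3349, 0.1248]
orientation: [-0.601, 3.075, 0.006]
force: [0.6, 0.2, 0.6]
opening: 0.0578
gripper_force: 0.0
```

Run:
```python
from h import *
f,th=chk("t11");need((*w(-.049,.138),.12),112.1)
im=cv2.imread("pics/t11.png");r=ray("top",(163,272),.03);print("roll",fx(r)*1000)
print("roll edge",[(fx(ray("top",p,.048))*1000).round() for p in((188,275),(178,252))])
```

```text
mould fx [-56.2  29.1] th deg -1.4 rad -0.025 size 99.8 157.5
t 26.5 tcp fx [-233.4   30.1] 0.1222 F [-0.1 -0.  -1.2]
rear pt 65 [-102.1   95.2]
rear pt -65 [-105.3  -34.7]
front corners [[-6.8, 107.9], [-10.7, -52.1]] left mid [-54.2 109.1]
t 26.5 tcp [0.3909 0.3341 0.1222] a 112.1 tool delta [-0.1844  0.1078  0.0033] force [-0.1 -0.  -1.2] open 0.0535 gf 0.0 yaw 0.000
roll [-90.58198259 213.96576854]
roll edge [array([-123.,  159.]), array([-66., 161.])]
```

>>> {"op": "carry_out", "data": {
  "moves": [
    {"dx":-0.046,"dy":0.027,"dz":0,"yaw":0,"jaw":0},
    {"dx":-0.046,"dy":0.027,"dz":0,"yaw":0,"jaw":0},
    {"dx":-0.046,"dy":0.027,"dz":0,"yaw":0,"jaw":0},
    {"dx":-0.046,"dy":0.027,"dz":0,"yaw":0,"jaw":0},
    {"dx":0,"dy":0,"dz":0,"yaw":0,"jaw":0},
    {"dx":0,"dy":0,"dz":0.05,"yaw":0,"jaw":0},
    {"dx":0,"dy":0,"dz":0.05,"yaw":0,"jaw":0},
    {"dx":0,"dy":0,"dz":0.003,"yaw":0,"jaw":0}
  ]
}}

```text
t: 27.5
tool_pos: [0.5154, 0.4984, 0.0099]
orientation: [0.6, -3.073, 0.009]
force: [-0.9, -0.9, -0.2]
opening: 0.0002
gripper_force: 0.0
```

>>> {"op": "carry_out", "data": {
  "moves": [
    {"dx":0,"dy":-0.007,"dz":0,"yaw":0,"jaw":0},
    {"dx":0,"dy":-0.007,"dz":0,"yaw":0,"jaw":0},
    {"dx":0,"dy":-0.007,"dz":0,"yaw":0,"jaw":0},
    {"dx":0,"dy":-0.007,"dz":0,"yaw":0,"jaw":0},
    {"dx":0,"dy":-0.007,"dz":0,"yaw":0,"jaw":0},
    {"dx":0,"dy":0,"dz":0,"yaw":0,"jaw":0}
  ]
}}

```text
t: 28.25
tool_pos: [0.5345, 0.4724, 0.0204]
orientation: [-0.602, 3.078, 0.008]
force: [-1.4, 7.9, -2.0]
opening: 0.0006
gripper_force: 3.7
```

Run:
```python
from h import *
f,th=chk("t12")
```

```text
mould fx [-45.8   0.2] th deg -0.5 rad -0.008 size 121.9 143.4
t 28.3 tcp fx [-48.4 104.3] 0.0203 F [-1.7  7.5 -2.5]
rear pt 65 [-92.8  65.6]
rear pt -65 [-93.9 -64.4]
front corners [[2.3, 79.8], [1.0, -80.2]] left mid [-45.2  80.2]
```

>>> {"op": "carry_out", "data": {
  "moves": [
    {"dx":0,"dy":-0.004,"dz":0,"yaw":0,"jaw":0},
    {"dx":0,"dy":-0.003,"dz":0,"yaw":0,"jaw":0},
    {"dx":0,"dy":-0.002,"dz":0,"yaw":0,"jaw":0},
    {"dx":0,"dy":0,"dz":0,"yaw":0,"jaw":0}
  ]
}}

```text
t: 28.8
tool_pos: [0.5371, 0.4659, 0.0207]
orientation: [-0.603, 3.078, 0.011]
force: [-4.7, 13.3, -0.7]
opening: 0.0004
gripper_force: 7.0
```

>>> {"op": "carry_out", "data": {
  "moves": [
    {"dx":0,"dy":-0.002,"dz":0,"yaw":0,"jaw":0},
    {"dx":0,"dy":0,"dz":0,"yaw":0,"jaw":0}
  ]
}}

```text
t: 29.05
tool_pos: [0.5371, 0.4658, 0.0209]
orientation: [-0.604, 3.078, 0.015]
force: [-6.8, 19.5, -2.4]
opening: 0.0006
gripper_force: 10.4
```

>>> {"op": "carry_out", "data": {
  "moves": [
    {"dx":0,"dy":0.015,"dz":0,"yaw":0,"jaw":0},
    {"dx":0,"dy":0.012,"dz":0,"yaw":0,"jaw":0},
    {"dx":0,"dy":0,"dz":-0.05,"yaw":0,"jaw":0},
    {"dx":0,"dy":0,"dz":-0.05,"yaw":0,"jaw":0},
    {"dx":0.046,"dy":-0.03,"dz":0,"yaw":0,"jaw":0},
    {"dx":0.046,"dy":-0.03,"dz":0,"yaw":0,"jaw":0},
    {"dx":0.046,"dy":-0.03,"dz":0,"yaw":0,"jaw":0},
    {"dx":0.046,"dy":-0.03,"dz":0,"yaw":0,"jaw":0.093}
  ]
}}

```text
t: 30.05
tool_pos: [0.4014, 0.3031, 0.1172]
orientation: [-0.602, 3.081, 0.0]
force: [-0.0, 0.0, 0.7]
opening: 0.0066
gripper_force: 0.0
```

>>> {"op": "carry_out", "data": {
  "moves": [
    {"dx":0,"dy":0,"dz":0,"yaw":0,"jaw":0.093}
  ]
}}

```text
t: 30.18
tool_pos: [0.3991, 0.3012, 0.1154]
orientation: [0.6, -3.081, 0.003]
force: [0.6, 0.3, -0.6]
opening: 0.0161
gripper_force: 0.0
```

Run:
```python
from h import *
f,th=chk("t13");need((*w(-.15,.0),.018),112.1)
```

```text
mould fx [-55.3  -0.7] th deg 0.9 rad 0.017 size 100.9 157.1
t 30.23 tcp fx [-235.3   -2.4] 0.1168 F [0.8 0.4 0.5]
rear pt 65 [-103.8   63.5]
rear pt -65 [-101.7  -66.5]
front corners [[-9.1, 80.1], [-6.5, -79.9]] left mid [-56.6  79.3]
t 30.23 tcp [0.4013 0.3033 0.1168] a 112.05 tool delta [-0.0852  0.0024  0.0989] force [0.8 0.4 0.5] open 0.0201 gf 0.0 yaw -0.001
```

>>> {"op": "carry_out", "data": {
  "moves": [
    {"dx":-0.03,"dy":0.002,"dz":0,"yaw":0,"jaw":0.093},
    {"dx":-0.03,"dy":0,"dz":0,"yaw":0,"jaw":0.093},
    {"dx":0,"dy":0,"dz":0.01,"yaw":0,"jaw":0.093},
    {"dx":0,"dy":0,"dz":0.045,"yaw":0,"jaw":0.093},
    {"dx":0,"dy":0,"dz":0.044,"yaw":0,"jaw":0.093},
    {"dx":-0.03,"dy":0,"dz":0,"yaw":0,"jaw":0.093},
    {"dx":-0.025,"dy":0,"dz":0,"yaw":0,"jaw":0.093},
    {"dx":-0.008,"dy":0,"dz":0,"yaw":0,"jaw":0.093}
  ]
}}

```text
t: 31.22
tool_pos: [0.5161, 0.3534, 0.0172]
orientation: [-0.603, 3.082, 0.0]
force: [0.5, 0.0, 0.4]
opening: 0.0925
gripper_force: 0.0
```

>>> {"op": "carry_out", "data": {
  "moves": [
    {"dx":-0.006,"dy":0,"dz":0,"yaw":0,"jaw":0.093},
    {"dx":-0.005,"dy":0,"dz":0,"yaw":0,"jaw":0.093},
    {"dx":0,"dy":0,"dz":0,"yaw":0,"jaw":0.093}
  ]
}}

```text
t: 31.6
tool_pos: [0.5219, 0.3556, 0.0169]
orientation: [0.602, -3.077, 0.003]
force: [-13.3, -6.7, 10.9]
opening: 0.093
gripper_force: 7.6
```

Run:
```python
from h import *
need((*w(-.1025,.0),.018),112.1)
```

```text
t 31.6 tcp [0.5219 0.3556 0.0169] a 112.16 tool delta [-0.0015 -0.0008 -0.0011] force [-13.3  -6.7  10.9] open 0.093 gf 7.6 yaw 0.001
```

Contact is made with about 1.5 mm left. I'll press a little further until the bumpers stop it.

>>> {"op": "carry_out", "data": {
  "moves": [
    {"dx":-0.003,"dy":0,"dz":0,"yaw":0,"jaw":0.093},
    {"dx":0,"dy":0,"dz":0,"yaw":0,"jaw":0.093}
  ]
}}

```text
t: 31.85
tool_pos: [0.5221, 0.3557, 0.0169]
orientation: [0.601, -3.071, 0.005]
force: [-26.8, -13.2, 22.6]
opening: 0.0932
gripper_force: 15.0
```

>>> {"op": "carry_out", "data": {
  "moves": [
    {"dx":-0.003,"dy":0,"dz":0,"yaw":0,"jaw":0.093},
    {"dx":0,"dy":0,"dz":0,"yaw":0,"jaw":0.093}
  ]
}}

```text
t: 32.1
tool_pos: [0.522, 0.3557, 0.0169]
orientation: [0.6, -3.065, 0.008]
force: [-41.7, -19.7, 36.2]
opening: 0.0927
gripper_force: 23.7
```

>>> {"op": "carry_out", "data": {
  "moves": [
    {"dx":0.006,"dy":0,"dz":0,"yaw":0,"jaw":0.093},
    {"dx":0.02,"dy":0,"dz":0,"yaw":0,"jaw":0.093},
    {"dx":0.04,"dy":0,"dz":0,"yaw":0,"jaw":0.093},
    {"dx":0,"dy":0,"dz":-0.05,"yaw":0,"jaw":0.093},
    {"dx":0.05,"dy":0,"dz":-0.05,"yaw":0,"jaw":0.093},
    {"dx":0.05,"dy":0,"dz":-0.05,"yaw":0,"jaw":0.093},
    {"dx":0,"dy":0,"dz":-0.05,"yaw":0,"jaw":0.093},
    {"dx":0,"dy":0,"dz":0,"yaw":0,"jaw":0.093}
  ]
}}

```text
t: 33.1
tool_pos: [0.3892, 0.3021, 0.2109]
orientation: [-0.602, 3.075, 0.005]
force: [0.2, -0.1, -0.4]
opening: 0.0932
gripper_force: 0.0
```

Run:
```python
from h import *
f,th=chk("t14")
im=cv2.imread("pics/t14.png");cv2.imwrite("pics/c14.png",cv2.resize(im[165:315,180:340],None,fx=4,fy=4,interpolation=cv2.INTER_CUBIC))
```

```text
mould fx [-50.8  -1. ] th deg -0.4 rad -0.006 size 102.8 157.4
t 33.15 tcp fx [-247.9    0.9] 0.2082 F [-0.1 -0.2 -1.1]
rear pt 65 [-97.9  64.3]
rear pt -65 [-98.7 -65.7]
front corners [[-2.8, 78.7], [-3.8, -81.3]] left mid [-50.3  79. ]
```

View pics/c14.png

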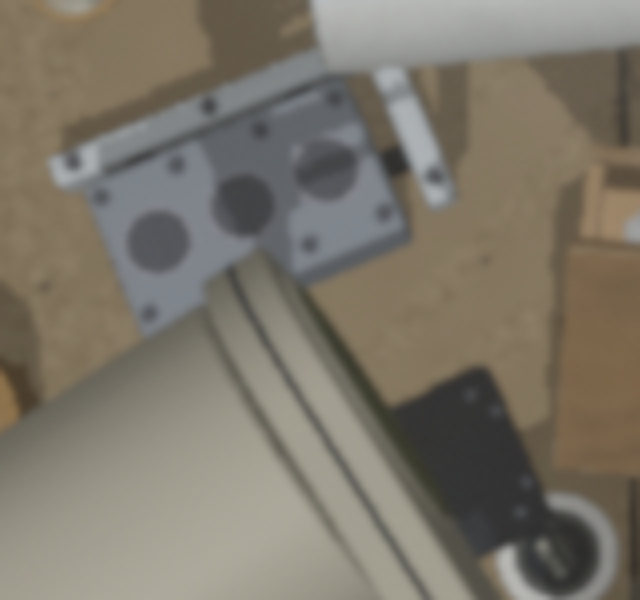

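The crop shows the mould square against the front bar, with its right end on the side bumper at about (393,160). The arm is clear, so I'm handing in.

```bash
python3 -c "
from plant import *
print(close_job())"
```

```text
the job is handed in; nothing more can be done
None
```

I handed the job in at about 33 s. The jar stands on the cork board, and the mould was walked left, right, left, right, each swing measuring at least 10.6° past square. By my camera and force readings it is now home on both front bumpers and the side bumper. The hand-in gave no verdict. After the four swings I pushed the left rear corner until it was nearly square, slid it forward with both fingers across its rear face, and pushed its left end against the side bumper. I never went near the tin, tape roll or wax bar, but I did not re-measure them.

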